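Return the cordless drink mixer to its charging cradle

TASK

Put the cordless drink mixer back on charge: lift it off the drip mat, set its handle down in the V-groove of the charging cradle, in front of the metal charging head with the butt end towards it, then slide it gently along the groove into the head, past the spring catch, until it is fully home against the stop, whose depth you must feel for. Do not drop the mixer or ram the delicate head, leave the things standing about where they are, and let go.

Things in the scene. Friction and masses are not known exactly. Their poses are not given: they have to be found in the camera images.
- mixer_center (a point): cordless drink mixer (about 170 g, varies): round steel handle 28 mm across, 130 mm long, black at the front, then a thin shaft with a 22 mm wire whisk. The point is on the handle's axis, mid-handle, where to grip it (round, so roll does not matter). x axis: towards the flat butt at +65 mm; whisk end at -155 mm. It starts lying level on the drip mat, axis 20 mm above the worktop.
- mixer_butt (a point): centre of the flat butt (charging) face of the handle, brass in the middle, rim chamfered 4 mm; a ring groove 2 mm deep runs round the handle 11 to 19 mm from this face. x axis points out of the face
- mixer: the same mixer; same origin and axes as point mixer_center
- dock: charging cradle fixed to the worktop: walnut block 208 x 66 mm, flat top 24 mm high, with a 90-degree V-groove along it and an aluminium charging head 60 mm wide, 64 mm high over its last 58 mm. Origin on the underside; x runs along the groove towards the head (the way to push), from -97 mm (open end) to 111 mm (back of the head); z up. Dropping the mixer into it from over 4 mm scars it
- head: the delicate aluminium charging head of the cradle; same origin and axes as dock. Inside it a block carries catch, contact and hard stop; it is clamped by the brass screw in the slot on top and is not set to the same depth every time: the butt's stop lies 20 to 40 mm inside the opening, to be found by feel. The clamp holds; a push of more than 15 N damages the head
- dock_groove (a point): point on the line where the mixer's axis lies when the handle rests in the V-groove, 31.8 mm above the worktop and 8 mm above the block's top, 80 mm before the charging head: where mixer_center comes when the butt is laid 15 mm short of the head. x: the way to push
- dock_mouth (a point): centre of the head's opening, on the same line; x: the way to push. The opening is 34 mm wide and closed above, so the handle enters only along the groove. 14 mm before the stop a spring ball presses down on the handle with about 2 N: the butt must be pushed under it (resistance rises to 3 to 8 N with friction), the handle then drags (1 to 6 N), and near the stop the ball drops into the ring groove
- contact_pin (a joint): sprung brass charging contact in front of the stop, on the groove's axis, a slide: 0 when free, 0.003 m when the butt stands at the hard stop and has pushed it in flush; its spring is soft, under 1 N
- mat: dark blue-grey ribbed silicone drip mat, 250 x 92 mm, fixed; ribs 8 mm high along its length, the mixer lies between the two middle ones. Origin: centre of the underside
- glass: green stemless glass, 84 mm across, 106 mm high, standing on a slate coaster; leave it alone. Origin: centre of its underside
- steel_jigger: steel double jigger, 44 mm across, 88 mm high; leave it alone. Origin: centre of its underside
- opener: flat bottle opener with blue grip, 45 x 154 x 11 mm, lying; leave it alone. Origin: centre of its underside
- wing_corkscrew: steel wing corkscrew standing on its bell, 64 mm wide, 166 mm high; leave it alone. Origin: centre of its underside

How it is judged:
By the outcome, as a careful person would: the job done as asked, in the order asked, and still so for the second after the job is handed in, with the robot touching nothing.
It also fails if it takes over 69 s, if anything falls off the work surface, if the arm or the gripper's body presses on something with over 40 N, if the wrist force passes 120 N, or if a joint passes its speed limit or range.

ROBOT

A 6-joint arm with a two-finger parallel gripper is mounted at the origin on a cart in front of the work surface, level with it; the furniture and walls round the work are solid. World frame = base frame: x ahead of the robot, y to its left, z up, the work surface at z = 0. Lengths are in m, angles in rad, forces in N, time in s.
With the tool pointing down it reaches from about 0.375 to 0.925 m from the base axis. Payload 5.7 kg.
Tool frame: the origin (TCP) lies at the very end of the fingers, on their centre line; the grasp point (between the pads) lies 19 mm behind it; x points along the fingers, y is the direction in which the jaws open and shut, and the axes are right-handed (so a half turn about x gives the same grasp; the last joint's range is limited). The gripper opens to 88 mm and grips with 3 to 60 N. Pads are 20 mm wide; open, the fingers measure 115 mm over their backs; the gripper's body (75 mm by 178 mm) begins 61 mm behind the grasp point.
Start: joints at [-1.351, 0.359, 1.51, -0, 1.272, -0.115], TCP at [0.197, -0.567, 0.223] pointing down, gripper open.
Joint ranges: [-2.97, 2.97], [-1.01, 2.36], [0.21, 2.38], [-0.96, 4.11], [0.2, 2.71], [-2.98, 2.98]. Speed limits (rad/s): [2.39, 2.39, 3.14, 3.14, 3.14, 3.14].

INTERFACE

Orientations are given as a unit quaternion [x, y, z, w].
In Python, from workcell import robot gives the robot as it stands. The module is installed in compiled form; this text tells all that it offers.
- The arm moves only by the tool send_rows, never from a script. Its argument "increments" is one flat list of numbers, 7 for each row, row after row: the shift along the tool's x, y, z in m, then the turn, a rotation vector about the tool's x, y, z in degrees, then the gripper command: -1 is fully open, 1 is shut, values between are in proportion. A call has 1 to 8 rows; each row is the pose to reach, as a shift and turn from the pose commanded when the call began, along the tool's axes at that moment; what a row does not reach only later rows make up. A row lasts 1/12 s, in which the tool goes at most 41.7 mm and 7.16 degrees, less where a joint would pass 70% of its speed; a pose out of reach is approached as far as the arm can. A call with a gripper value outside its range is refused whole. The fingers move at their own pace and stop on an object; "squeeze" is the grip in N (left out, the last holds). Time passes only in rows, so rows that repeat a pose let the fingers close. It gives the time, the measured TCP pose, the force and the opening at its end, in the units of the state.
- robot.state(): the state, without advancing time (a new reading comes with each control period).
- robot.get_image(name): name is "scene" or "top"; returns a dict with "frame" (480x640x3 uint8, red, green, blue), "range_z" (480x640 float32, m along the optical axis (not along the pixel's ray), 0 where there is no reading), "fx", "fy", "cx", "cy" (pixels), "D" ([k1, k2, p1, p2, k3] as OpenCV has them; the pictures are not rectified), "eye" and "orientation" of the camera in the world. Camera axes: x right, y up, looking along -z (the intrinsics and any distortion apply to the point x, -y, -z); pixel columns grow to the right and rows downward; lengths in m; the calibration is good to about 2 mm. A picture is of the moment at which its call begins.
- robot.sign_off(): hands the job in, once; it reports no verdict.
Trained networks look in a picture, given as the dict that the camera call returned (one of the last four; its "shot" number tells which), for a name from the list of things; names that differ only in an ending like _2 or _b are one class to them, and where a whole thing is asked for, a point or a joint stands for the part that bears it (a point fixed in the world has none). Each returns a list of dicts, best first, with "confidence" (0 to 1); they miss things now and then, are a little off and sometimes report something else, mostly with a low value. They report only what shows in the picture. A call takes as long as a camera call.
- robot.boxes_of(picture, target): "position" ([x, y, z] in m, in world coordinates, good to about 4 mm: the middle of the surface that is visible of it).
- robot.trace(picture, target): "mask" (480x640 bool, what is visible of it).
The state is a dict: "time_s": time; "joint_positions": joint angles; "joint_velocities": joint speeds; "tau": joint torques, N m; "ee_pos": TCP position; "eef_rot": TCP orientation; "wrist_force": force on the tool from outside, world axes, zero at the start; "ft_torque": the same for the moment, N m; "finger_gap": finger opening in m.
Only numpy, scipy, OpenCV 4.12 (cv2) and the standard library are available. Lean on these libraries where they do the work, as an engineer would, in place of code of your own. Each camera call takes 0.05 s, during which the arm holds its last target.

## Working session

There is one attempt and no reset: what is moved stays moved. The work goes in short steps, Python scripts to look and compute and a tool call to move; the robot and the scene stay as the last step left them, time stands still between calls to the robot, and variables do not carry over. Pictures are saved under pics/ and viewed, and the job is handed in when it is done.

Besides the shell and the picture viewer there is one more tool, called after "Emit:" by a JSON object that holds its "method" and its "body". send_rows: Moves the arm, as the interface text tells. Its arguments: {"type":"object","properties":{"increments":{"type":"array"},"squeeze":{"type":"number"}},"required":["increments"]}

```bash
mkdir -p pics; cat > h.py <<'E'
import numpy as np, cv2
from scipy.spatial.transform import Rotation as R
from workcell import robot
def save(p,n): cv2.imwrite(f'pics/{n}.png',p['frame'][:,:,::-1])
def cloud(p,mask):
    v,u=np.nonzero(mask&(p['range_z']>0)); z=p['range_z'][v,u].astype(float)
    K=np.array([[p['fx'],0,p['cx']],[0,p['fy'],p['cy']],[0,0,1]])
    n=cv2.undistortPoints(np.stack([u,v],1).astype(float)[:,None],K,np.array(p['D'],float))[:,0]
    c=np.stack([n[:,0]*z,-n[:,1]*z,-z],1)
    return R.from_quat(p['orientation']).apply(c)+np.array(p['eye'])
E
python3 - <<'E'
from h import *
s=robot.state(); print(s)
for n in ['scene','top']:
    p=robot.get_image(n); save(p,n+'0'); print(n,p['eye'],p['orientation'],p['fx'],p['D'],p['shot'])
    for t in ['mixer','dock','head','mixer_butt','mixer_center','dock_groove','dock_mouth','mat','glass','steel_jigger','opener','wing_corkscrew']:
        try:
            print(t,[(np.round(d['position'],3),round(d['confidence'],2)) for d in robot.boxes_of(p,t)][:3])
        except Exception as e: print(t,e)
E
```

```text
{'time_s': 0.0, 'joint_positions': array([-1.35111482e+00,  3.59511141e-01,  1.51142660e+00,  9.01699614e-07,
        1.27249445e+00, -1.15116256e-01]), 'joint_velocities': array([-0.0013111 , -0.00120449,  0.00133141,  0.00090454, -0.00044763,
       -0.00065357]), 'tau': array([-7.20033258e-04, -5.15372264e+01, -2.70727193e+01,  6.72480790e-02,
        3.49407212e-02, -1.36475542e-04]), 'ee_pos': array([ 0.19697954, -0.56601446,  0.22180816]), 'eef_rot': array([-0.69718852, -0.11846619,  0.69725589, -0.11716718]), 'wrist_force': array([-0.05224746, -0.34164963,  0.06887639]), 'ft_torque': array([0.02056644, 0.01656214, 0.00990213]), 'finger_gap': 0.08778259665640514}
scene [0.07348765 0.61404372 0.61738998] [-0.13318084  0.40424597  0.85289053 -0.30236702] 448.58839343333455 [-0.09983261  0.          0.          0.          0.        ] 1
mixer [(array([ 0.522, -0.207,  0.025]), 0.82), (array([0.52 , 0.232, 0.028]), 0.49)]
dock [(array([0.524, 0.227, 0.027]), 0.66), (array([ 0.502, -0.25 ,  0.004]), 0.39), (array([0.656, 0.128, 0.01 ]), 0.27)]
head [(array([0.512, 0.262, 0.061]), 0.
[... 880 characters left out ...]
ck [(array([ 0.523, -0.22 ,  0.035]), 0.64), (array([0.537, 0.187, 0.022]), 0.6)]
head [(array([0.518, 0.254, 0.069]), 0.88)]
mixer_butt [(array([ 0.526, -0.22 ,  0.027]), 0.78)]
mixer_center [(array([ 0.522, -0.218,  0.032]), 0.78)]
dock_groove [(array([0.539, 0.188, 0.024]), 0.83), (array([0.661, 0.12 , 0.005]), 0.36)]
dock_mouth [(array([0.54 , 0.187, 0.022]), 0.64)]
mat [(array([ 0.506, -0.268,  0.005]), 0.83), (array([ 0.628, -0.085,  0.064]), 0.53)]
glass [(array([0.38 , 0.354, 0.057]), 0.64)]
steel_jigger [(array([0.522, 0.256, 0.068]), 0.68), (array([ 0.629, -0.084,  0.064]), 0.57)]
opener [(array([0.663, 0.12 , 0.002]), 0.89)]
wing_corkscrew [(array([ 0.64 , -0.152,  0.092]), 0.71)]
```

View pics/scene0.png

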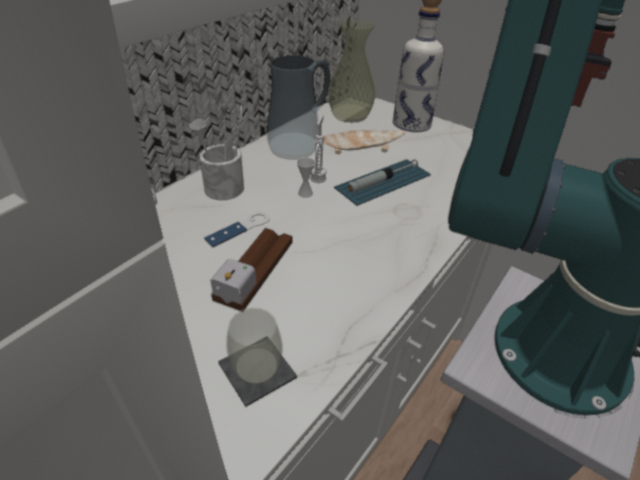

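View pics/top0.png

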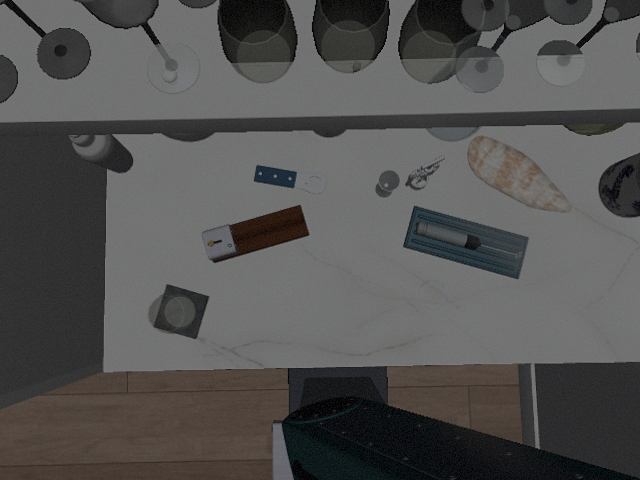

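The mixer lies on the mat in the top view, butt at about (417,228) and whisk at about (520,254). The cradle's head is at (218,242), with the groove opening right to (305,218). The butt already faces the head's way. A shelf with glasses covers rows above 125. Next I measure the axes.

```bash
python3 - <<'E'
from h import *
p=robot.get_image('top'); q=robot.get_image('scene')
full=np.ones((480,640),bool)
for nm,pp in (('top',p),('scene',q)):
    C=cloud(pp,full)
    np.save(nm+'.npy',C)
    # mixer handle: region
    m=(C[:,0]>.42)&(C[:,0]<.6)&(C[:,1]<-.1)&(C[:,1]>-.42)
    h=C[m&(C[:,2]>.022)&(C[:,2]<.06)]
    print(nm,'mixer',len(h),h.min(0),h.max(0))
    c=h[:,:2].mean(0); U,S,V=np.linalg.svd(h[:,:2]-c); d=V[0]*np.sign(V[0][1])
    t=(h[:,:2]-c)@d; w=(h[:,:2]-c)@np.array([-d[1],d[0]]); print(c,d,np.degrees(np.arctan2(d[1],d[0])),t.min(),t.max(),np.percentile(w,[2,50,98]))
    for b in np.arange(-.16,.1,.01):
        k=(t>b)&(t<b+.01)
        if k.sum()>2: print(round(b,3),k.sum(),w[k].min().round(4),w[k].max().round(4),h[k,2].max().round(4),(c+d*(b+.005)).round(4))
    m=(C[:,0]>.42)&(C[:,0]<.62)&(C[:,1]>.05)&(C[:,1]<.34)
    for lo,hi,n in((.018,.03,'top24'),(.058,.072,'head')):
        h=C[m&(C[:,2]>lo)&(C[:,2]<hi)]
        r=cv2.minAreaRect(h[:,:2].astype(np.float32)*1000); print(n,len(h),r,np.median(h[:,2]),cv2.boxPoints(r).round(1).tolist())
    # tall things
    m=(C[:,2]>.25)&(C[:,0]>.3)
    if m.sum(): print('tall',C[m].min(0),C[m].max(0)); 
for t in ['mixer','mixer_butt','head','dock']:
    for nm,pp in (('top',p),('scene',q)):
        r=robot.trace(pp,t)
        for d in r[:2]:
            v,u=np.nonzero(d['mask']); print(t,nm,round(d['confidence'],2),len(u),u.min(),u.max(),v.min(),v.max(),cloud(pp,d['mask']).mean(0).round(3))
E
```

```text
top mixer 1121 [ 0.47485405 -0.41976995  0.02201155] [ 0.59999422 -0.14545132  0.04381839]
[ 0.54152446 -0.26242502] [-0.24325325  0.96996281] 104.07862990944464 -0.16618076145732213 0.11403827445828521 [-0.03362392 -0.00443682  0.07392041]
-0.16 65 -0.0216 0.0082 0.0438 [ 0.5792 -0.4128]
-0.15 62 -0.0242 0.0055 0.0421 [ 0.5768 -0.4031]
-0.14 54 -0.0262 -0.0004 0.0386 [ 0.5744 -0.3934]
-0.13 41 -0.029 -0.0076 0.0386 [ 0.5719 -0.3837]
-0.12 27 -0.0308 -0.0147 0.0395 [ 0.5695 -0.374 ]
-0.11 20 -0.0329 -0.0213 0.0383 [ 0.5671 -0.3643]
-0.1 6 -0.0373 -0.0311 0.0382 [ 0.5646 -0.3546]
-0.08 24 0.0706 0.0863 0.0299 [ 0.5598 -0.3352]
-0.07 4 0.0818 0.0852 0.0278 [ 0.5573 -0.3255]
-0.03 3 0.0477 0.0508 0.0238 [ 0.5476 -0.2867]
-0.01 9 0.0204 0.0378 0.0301 [ 0.5427 -0.2673]
0.0 55 0.0163 0.0436 0.0357 [ 0.5403 -0.2576]
0.01 75 0.0084 0.0431 0.0343 [ 0.5379 -0.2479]
0.02 73 0.0038 0.0359 0.0369 [ 0.5354 -0.2382]
0.03 75 -0.0036 0.0307 0.0366 [ 0.533  -0.2285]
0.04 70 -0.0081 0.024 0.036 [ 0.5306 -0.2188]
0.05 68 -0.015 0.0168 0.0349 [ 0.5281 -0.2091]
0.06 75 -0.0223 0.0128 0.0352 [ 0.5257 -0.19
[... 2409 characters left out ...]
10.79998779296875, 208.10000610351562], [567.2999877929688, 247.0], [476.70001220703125, 378.5]]
tall [ 0.44456187 -0.70964034  0.25000753] [0.91948272 0.31369358 0.49673744]
mixer top 0.7 1006 416 522 222 260 [ 0.521 -0.225  0.027]
mixer scene 0.85 515 348 393 169 192 [ 0.522 -0.2    0.026]
mixer_butt top 0.65 994 415 521 222 259 [ 0.522 -0.221  0.027]
mixer_butt scene 0.64 506 348 416 160 192 [ 0.52  -0.204  0.026]
head top 0.69 879 202 237 226 259 [0.518 0.255 0.061]
head scene 0.71 1425 211 255 260 303 [0.51  0.264 0.053]
head scene 0.67 3425 211 292 228 310 [0.525 0.209 0.033]
dock top 0.74 3246 203 307 207 262 [0.536 0.189 0.032]
dock scene 0.94 3370 211 292 228 310 [0.524 0.21  0.033]
```

```bash
python3 - <<'E'
from h import *
from scipy.optimize import least_squares
for nm in('top','scene'):
    C=np.load(nm+'.npy')
    h=C[(C[:,0]>.46)&(C[:,0]<.56)&(C[:,1]>-.275)&(C[:,1]<-.13)&(C[:,2]>.021)&(C[:,2]<.045)]
    # fit cylinder r=14, axis level-ish: x = a+b*(y+.2), z=c
    f=lambda q:(np.hypot((h[:,0]-q[0]-q[1]*(h[:,1]+.2))/np.hypot(1,q[1]),h[:,2]-q[2])-.014)
    r=least_squares(f,[.52,-.25,.02],loss='soft_l1',f_scale=.002); q=r.x
    d=np.array([q[1],1])/np.hypot(1,q[1]); t=(h[:,:2]-[q[0],-.2])@d
    print(nm,q,np.degrees(np.arctan2(d[1],d[0])),np.sqrt(np.mean(f(q)**2)),'t',np.percentile(t,[0,1,2,98,99,100]))
    tb=np.percentile(t,99.5); print('butt',np.array([q[0],-.2])+d*tb,'center',np.array([q[0],-.2])+d*(tb-.065))
    # head
    H=C[(C[:,0]>.46)&(C[:,0]<.58)&(C[:,1]>.2)&(C[:,1]<.31)&(C[:,2]>.057)&(C[:,2]<.072)]
    r=cv2.minAreaRect(H[:,:2].astype(np.float32)*1000); print('head',len(H),r,H[:,2].mean())
    # groove
    D=C[(C[:,0]>.46)&(C[:,0]<.61)&(C[:,1]>.07)&(C[:,1]<.23)&(C[:,2]>.004)&(C[:,2]<.04)]
    # profile fit: z=min(.024, z0+|w|), vertex at z=31.8-14*sqrt2=12.0
    g=lambda q:np.minimum(.024,.012+np.abs((D[:,0]-q[0]-q[1]*(D[:,1]-.15))/np.hypot(1,q[1])))+q[2]-D[:,2]
    r=least_squares(g,[.545,-.27,0],loss='soft_l1',f_scale=.002); q=r.x
    print('groove',q,np.degrees(np.arctan2(1,q[1])),np.sqrt(np.mean(g(q)**2)),'at y=.185 x=',q[0]+q[1]*.035)
    S=C[(C[:,0]>.3)&(C[:,2]>.2)&(C[:,2]<.9)]
    for y in np.arange(-.4,.5,.1):
        k=S[abs(S[:,1]-y)<.05]
        if len(k): print('obst y',round(y,1),'xmin',k[:,0].min().round(3),'z at xmin',k[k[:,0]<k[:,0].min()+.02][:,2].min().round(3),k[:,2].min().round(3),k[:,2].max().round(3),len(k))
E
```

```text
top [0.53034306 0.30050677 0.01807056] 73.27412121931492 0.0019220878920149637 t [-0.07791101 -0.0730202  -0.07133506  0.05231095  0.05344395  0.05509939]
butt [ 0.54591019 -0.14819708] center [ 0.52720363 -0.2104471 ]
head 815 ((519.3302001953125, 257.07958984375), (58.73524856567383, 57.49738693237305), 15.62629222869873) 0.06299146094811392
groove [ 0.54906345 -0.27488781 -0.00138299] 105.37027502253312 0.0035276675746428814 at y=.185 x= 0.5394423721100303
obst y -0.4 xmin 0.622 z at xmin 0.444 0.444 0.449 5
obst y -0.3 xmin 0.621 z at xmin 0.44 0.44 0.507 7197
obst y -0.2 xmin 0.622 z at xmin 0.441 0.441 0.681 10116
obst y -0.1 xmin 0.621 z at xmin 0.44 0.44 0.69 11448
obst y -0.0 xmin 0.621 z at xmin 0.44 0.44 0.605 11649
obst y 0.1 xmin 0.62 z at xmin 0.441 0.441 0.604 11742
obst y 0.2 xmin 0.621 z at xmin 0.442 0.442 0.698 12025
obst y 0.3 xmin 0.621 z at xmin 0.441 0.441 0.678 9787
obst y 0.4 xmin 0.621 z at xmin 0.442 0.442 0.613 9045
scene [0.52980988 0.31609047 0.01872376] 72.45875090308115 0.0018759401315617454 t [-0.07699432 -0.07491428 -0.07296863  0.0533683   0.05510938  0.05625014]
butt [ 0.54661136 -0.14684598] center [ 0.52702086 -0.20882349]
head 817 ((518.8409423828125, 257.60516357421875), (58.53148651123047, 59.99357223510742), 16.911001205444336) 0.06259492829892117
groove [ 0.54825291 -0.27053686 -0.00178931] 105.13824112339692 0.004393447354540126 at y=.185 x= 0.538784117455431
obst y -0.4 xmin 0.906 z at xmin 0.2 0.2 0.349 1186
obst y -0.3 xmin 0.741 z at xmin 0.201 0.2 0.35 1911
obst y -0.2 xmin 0.736 z at xmin 0.2 0.2 0.35 2560
obst y -0.1 xmin 0.906 z at xmin 0.2 0.2 0.349 1993
obst y -0.0 xmin 0.62 z at xmin 0.441 0.2 0.456 2572
obst y 0.1 xmin 0.619 z at xmin 0.441 0.2 0.472 3575
obst y 0.2 xmin 0.619 z at xmin 0.441 0.2 0.489 1813
obst y 0.3 xmin 0.619 z at xmin 0.441 0.441 0.497 1854
```

```bash
cat >> h.py <<'E'
import json,sys
def tgt(deg,flip):
    a=np.radians(deg); d=np.array([np.cos(a),np.sin(a),0])*(1 if flip else -1)
    x=np.array([0,0,-1.]); z=d; y=np.cross(z,x)
    return R.from_matrix(np.stack([x,y,z],1))
def inc(p0,R0,p1,R1):
    s=R0.inv().apply(np.array(p1)-p0); r=(R0.inv()*R1).as_rotvec(degrees=True)
    return s.round(4),r.round(2)
E
python3 - <<'E'
from h import *
s=robot.state(); R0=R.from_quat(s['eef_rot']); print(R0.as_matrix().round(4))
for f in(0,1):
  for deg in(73.0,105.4):
    print(f,deg,inc(s['ee_pos'],R0,[.527,-.2095,.12],tgt(deg,f)))
E
```

```text
[[-0.000e+00  3.286e-01 -9.445e-01]
 [ 1.000e-04 -9.445e-01 -3.286e-01]
 [-1.000e+00 -1.000e-04 -0.000e+00]]
0 73.0 (array([ 0.1026, -0.2289, -0.4289]), array([-5.381e+01, -0.000e+00,  1.000e-02]))
0 105.4 (array([ 0.1026, -0.2289, -0.4289]), array([-8.621e+01, -1.000e-02,  1.000e-02]))
1 73.0 (array([ 0.1026, -0.2289, -0.4289]), array([1.2619e+02, 1.0000e-02, 0.0000e+00]))
1 105.4 (array([ 0.1026, -0.2289, -0.4289]), array([9.379e+01, 1.000e-02, 1.000e-02]))
```

Emit:
{"method": "send_rows", "body": {"increments": [0.004,-0.014,-0.027,0,0,0,-1,0.009,-0.028,-0.053,0,0,0,-1,0.014,-0.043,-0.08,0,0,0,-1,0.018,-0.057,-0.107,0,0,0,-1,0.023,-0.072,-0.134,0,0,0,-1,0.027,-0.086,-0.161,0,0,0,-1,0.032,-0.1,-0.188,0,0,0,-1,0.036,-0.115,-0.215,0,0,0,-1], "squeeze": 20}}

```text
time_s: 2.47
ee_pos: [0.3633, -0.3864, 0.1865]
eef_rot: [0.697, 0.118, -0.697, 0.118]
wrist_force: [0.3, -0.8, 0.1]
finger_gap: 0.0879
```

Emit:
{"method": "send_rows", "body": {"increments": [0.004,-0.014,-0.027,-6.7,0,0,-1,0.009,-0.028,-0.053,-13.4,0,0,-1,0.014,-0.043,-0.08,-20.1,0,0,-1,0.018,-0.057,-0.107,-26.8,0,0,-1,0.023,-0.072,-0.134,-33.5,0,0,-1,0.027,-0.086,-0.161,-40.2,0,0,-1,0.032,-0.1,-0.188,-47,0,0,-1,0.037,-0.114,-0.214,-53.8,0,0,-1]}}

```text
time_s: 3.13
ee_pos: [0.5282, -0.2082, 0.1496]
eef_rot: [0.567, 0.422, -0.567, 0.422]
wrist_force: [-0.5, -0.2, 0.1]
finger_gap: 0.0879
```

Emit:
{"method": "send_rows", "body": {"increments": [0,0,0,0,0,0,-1,0,0,0,0,0,0,-1,0,0,0,0,0,0,-1,0,0,0,0,0,0,-1]}}

```text
time_s: 3.47
ee_pos: [0.5264, -0.2103, 0.1498]
eef_rot: [-0.569, -0.42, 0.569, -0.42]
wrist_force: [0.2, -0.1, -0.1]
finger_gap: 0.0878
```

```bash
python3 - <<'E'
from h import *
p=robot.get_image('scene'); f=p['frame'][120:240,280:480]; cv2.imwrite('pics/s1.png',cv2.resize(f,(800,480),interpolation=2)[:,:,::-1])
s=robot.state(); print(inc(s['ee_pos'],R.from_quat(s['eef_rot']),[.527,-.2095,.0145],tgt(73,0)))
E
```

```text
(array([ 0.1354,  0.0003, -0.0011]), array([-0.14,  0.02, -0.  ]))
```

View pics/s1.png

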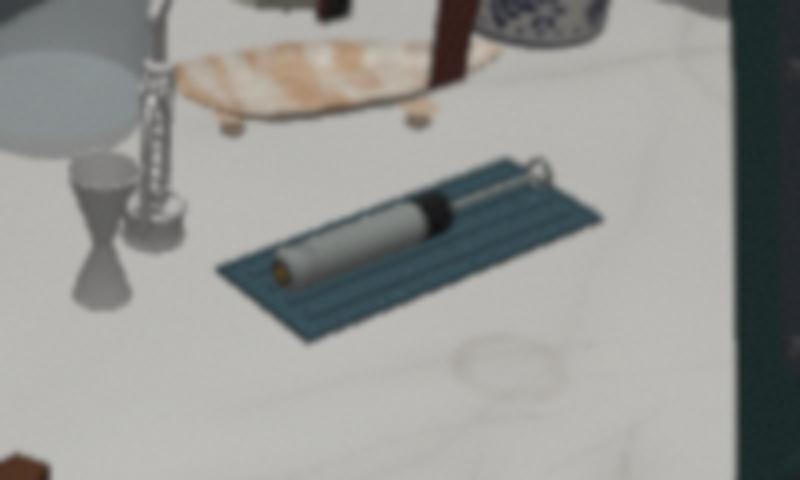

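The mixer on the mat looks undisturbed, with the brass butt at crop (283,273). The gripper isn't visible in the crop, so I'll check the full frame.

```bash
python3 - <<'E'
from h import *
save(robot.get_image('scene'),'s2');save(robot.get_image('top'),'t2')
E
```

```text
(no output)
```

View pics/s2.png

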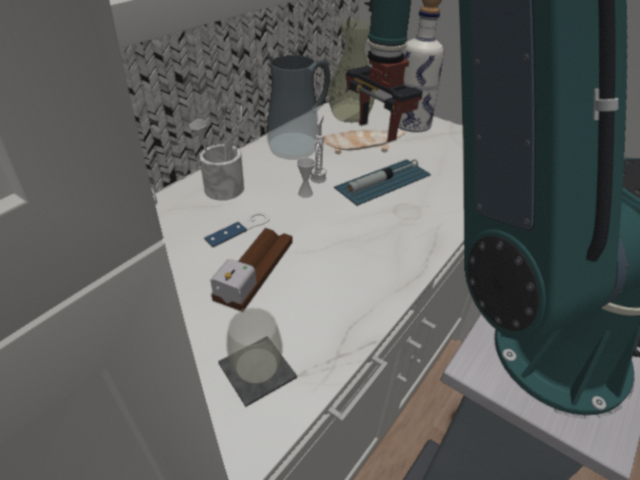

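View pics/t2.png

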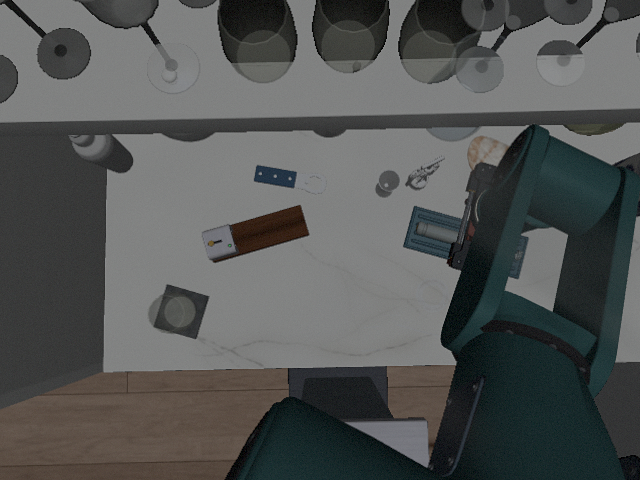

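The gripper hangs above and beyond the mixer in both views, jaws across it. The wrist (530,130 in the top view) is near the shelf edge, so I'll check that clearance.

```bash
python3 - <<'E'
from h import *
p=robot.get_image('top'); 
m=np.zeros((480,640),bool); m[123:200,490:640]=1
C=cloud(p,m); C=C[C[:,2]>.18]
for z in np.arange(.2,.8,.05):
    k=C[(C[:,2]>z)&(C[:,2]<z+.05)]
    if len(k): print(round(z,2),len(k),k[:,0].max().round(3),k[:,1].min().round(3),k[:,1].max().round(3))
E
```

```text
0.25 63 0.613 -0.232 -0.22
0.4 199 0.624 -0.331 -0.166
0.45 50 0.624 -0.233 -0.145
0.5 666 0.594 -0.269 -0.133
0.55 6402 0.589 -0.278 -0.128
0.6 396 0.523 -0.154 -0.127
```

Emit:
{"method": "send_rows", "body": {"increments": [0.015,0,0,0,0,0,-1,0.03,0,0,0,0,0,-1,0.045,0,-0.001,0,0,0,-1,0.06,0,-0.001,0,0,0,-1,0.075,0,-0.001,0,0,0,-1,0.09,0,-0.001,0,0,0,-1,0.105,0,-0.001,0,0,0,-1,0.115,0,-0.001,0,0,0,-1]}}

```text
time_s: 4.33
ee_pos: [0.5266, -0.2087, 0.0335]
eef_rot: [-0.569, -0.421, 0.569, -0.42]
wrist_force: [-0.3, -0.1, 0.4]
finger_gap: 0.0878
```

Emit:
{"method": "send_rows", "body": {"increments": [0.005,0,0,0,0,0,-1,0.01,0,0,0,0,0,-1,0.015,0,0,0,0,0,-1,0.02,0,0,0,0,0,-1,0.02,0,0,0,0,0,-1,0.02,0,0,0,0,0,-1]}}

```text
time_s: 4.83
ee_pos: [0.5274, -0.2084, 0.0147]
eef_rot: [0.569, 0.421, -0.568, 0.42]
wrist_force: [-0.5, 0.2, -0.1]
finger_gap: 0.0879
```

Emit:
{"method": "send_rows", "body": {"increments": [0,0,0,0,0,0,0.2,0,0,0,0,0,0,0.2,0,0,0,0,0,0,0.25,0,0,0,0,0,0,0.3,0,0,0,0,0,0,0.35,0,0,0,0,0,0,0.4,0,0,0,0,0,0,0.4,0,0,0,0,0,0,0.4], "squeeze": 20}}

```text
time_s: 5.5
ee_pos: [0.5274, -0.2084, 0.0146]
eef_rot: [0.568, 0.421, -0.568, 0.42]
wrist_force: [-0.2, -0.6, -0.0]
finger_gap: 0.038
```

Emit:
{"method": "send_rows", "body": {"increments": [0,0,0,0,0,0,0.6,0,0,0,0,0,0,0.8,0,0,0,0,0,0,1,0,0,0,0,0,0,1], "squeeze": 25}}

```text
time_s: 5.83
ee_pos: [0.5283, -0.2089, 0.0149]
eef_rot: [0.569, 0.42, -0.568, 0.421]
wrist_force: [2.4, -1.6, -0.2]
finger_gap: 0.0272
```

Emit:
{"method": "send_rows", "body": {"increments": [-0.003,0,0,0,0,0,1,-0.008,0,0,0,0,0,1,-0.015,0,0,0,0,0,1,-0.025,0,0,0,0,0,1,-0.035,0,0,0,0,0,1,-0.045,0,0,0,0,0,1,-0.045,0,0,0,0,0,1,-0.045,0,0,0,0,0,1]}}

```text
time_s: 6.5
ee_pos: [0.5281, -0.2088, 0.0608]
eef_rot: [0.569, 0.42, -0.568, 0.421]
wrist_force: [-1.5, 0.3, -1.8]
finger_gap: 0.0271
```

```bash
python3 - <<'E'
from h import *
p=robot.get_image('scene'); f=p['frame'][60:240,280:480]; cv2.imwrite('pics/s3.png',cv2.resize(f,(660,594),interpolation=2)[:,:,::-1])
s=robot.state(); print(s['wrist_force'],s['ft_torque'],s['ee_pos'])
E
```

```text
[ 0.71682955 -0.602787   -2.05207337] [-0.00246195 -0.0217382  -0.03833565] [ 0.52754659 -0.20854735  0.0601632 ]
```

View pics/s3.png

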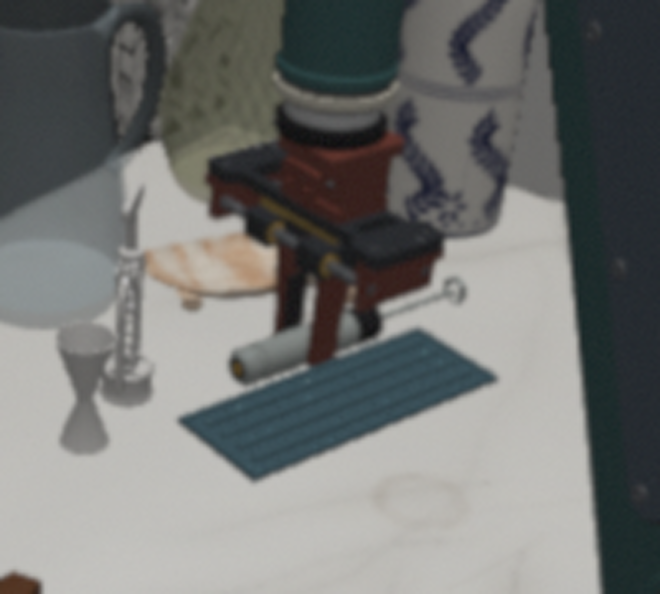

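The mixer hangs level in the jaws above the mat, butt at crop (238,368). The 1.8 N load matches its weight.

```bash
python3 - <<'E'
from h import *
s=robot.state(); R0=R.from_quat(s['eef_rot']);p0=s['ee_pos']
print(inc(p0,R0,[.47,-.04,.11],tgt(73,0)))
print(inc([.47,-.04,.11],tgt(73,0),[.47,.10,.10],tgt(105.4,0)))
E
```

```text
(array([-0.0499, -0.1043, -0.1443]), array([-0.02,  0.01, -0.05]))
(array([ 0.01  , -0.0409, -0.1339]), array([-32.4,   0. ,   0. ]))
```

Emit:
{"method": "send_rows", "body": {"increments": [-0.01,-0.014,-0.016,0,0,0,1,-0.02,-0.03,-0.036,0,0,0,1,-0.03,-0.046,-0.058,0,0,0,1,-0.04,-0.062,-0.08,0,0,0,1,-0.05,-0.078,-0.104,0,0,0,1,-0.05,-0.092,-0.125,0,0,0,1,-0.05,-0.1,-0.138,0,0,0,1,-0.05,-0.104,-0.144,0,0,0,1]}}

```text
time_s: 7.22
ee_pos: [0.4684, -0.0383, 0.1094]
eef_rot: [-0.568, -0.422, 0.568, -0.42]
wrist_force: [-0.1, 0.3, -2.0]
finger_gap: 0.0275
```

Emit:
{"method": "send_rows", "body": {"increments": [0.001,-0.004,-0.012,-4,0,0,1,0.002,-0.009,-0.03,-8,0,0,1,0.003,-0.014,-0.05,-13,0,0,1,0.004,-0.02,-0.07,-18,0,0,1,0.006,-0.027,-0.09,-23,0,0,1,0.008,-0.034,-0.11,-28,0,0,1,0.009,-0.038,-0.125,-31,0,0,1,0.01,-0.041,-0.134,-32.4,0,0,1]}}

```text
time_s: 7.88
ee_pos: [0.4702, 0.1009, 0.0992]
eef_rot: [0.428, 0.563, -0.428, 0.563]
wrist_force: [0.5, -0.1, -2.1]
finger_gap: 0.0273
```

Emit:
{"method": "send_rows", "body": {"increments": [0,0,0,0,0,0,1,0,0,0,0,0,0,1,0,0,0,0,0,0,1]}}

```text
time_s: 8.13
ee_pos: [0.4702, 0.099, 0.0996]
eef_rot: [0.429, 0.562, -0.429, 0.562]
wrist_force: [-0.1, 0.5, -1.8]
finger_gap: 0.0271
```

```bash
python3 - <<'E'
from h import *
p=robot.get_image('scene'); save(p,'s4'); q=robot.get_image('top'); save(q,'t4')
s=robot.state(); print(s['time_s'],s['ee_pos'],s['wrist_force'],s['ft_torque'],s['finger_gap'],R.from_quat(s['eef_rot']).as_matrix().round(3).tolist())
for d in robot.trace(p,'mixer')[:2]: print(d['confidence'],cloud(p,d['mask']).mean(0))
C=cloud(p,np.ones((480,640),bool)); np.save('s4.npy',C); np.save('t4.npy',cloud(q,np.ones((480,640),bool)))
E
```

```text
8.2333 [0.47021713 0.09888137 0.09968203] [ 0.16135941  0.69497617 -2.30464755] [-0.04685888 -0.11079566 -0.00025944] 0.027340013465751895 [[-0.0, 0.965, 0.264], [-0.0, 0.264, -0.965], [-1.0, -0.0, 0.0]]
0.87 [0.45858729 0.12396045 0.11197266]
```

View pics/s4.png

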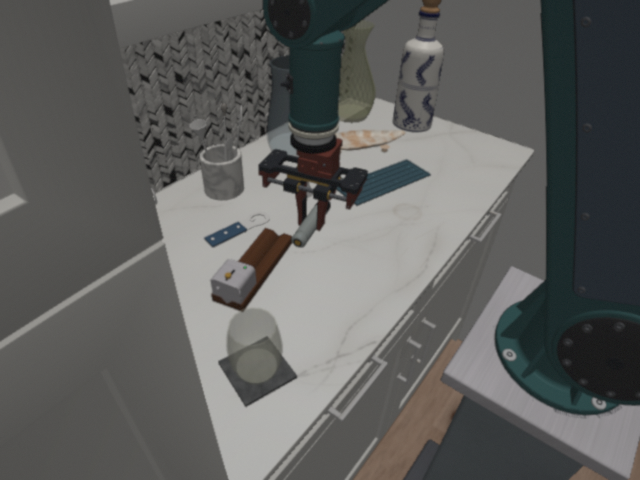

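View pics/t4.png

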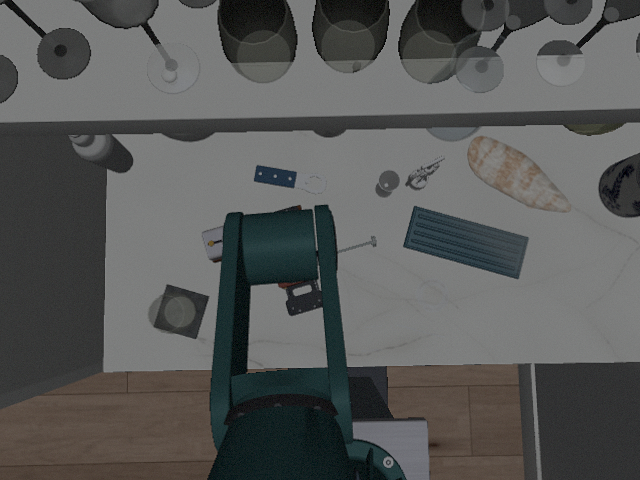

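The mixer is held over the worktop in front of the cradle, butt at (299,240) in the scene view, whisk at (373,240) in the top view. Next: the axis in the hand and the wrist's reach towards the shelf.

```bash
python3 - <<'E'
from h import *
from scipy.optimize import least_squares
p=robot.get_image('scene'); m=robot.trace(p,'mixer')[0]['mask']; C=cloud(p,m)
T=np.array([.4702,.0989,.0997]); a=np.radians(105.4);u=np.array([np.cos(a),np.sin(a),0]);n=np.array([u[1],-u[0],0])
L=(C-T)@np.stack([u,n,[0,0,1]],1)
print(len(L),L.min(0),L.max(0))
k=(L[:,0]>.012)&(L[:,0]<.07)&(abs(L[:,1])<.02); h=L[k]
f=lambda q:np.hypot(h[:,1]-q[0]-q[1]*h[:,0],h[:,2]-q[2]-q[3]*h[:,0])-.014
r=least_squares(f,[0,0,.005,0],loss='soft_l1',f_scale=.002); print('fit n0,slope,z0,slope',r.x.round(4),k.sum(),np.sqrt(np.mean(f(r.x)**2)),'butt',np.percentile(L[:,0],[97,99,100]))
C=np.load('t4.npy'); A=C[(C[:,0]>.3)&(C[:,0]<.615)&(C[:,1]>-.05)&(C[:,1]<.25)&(C[:,2]>.2)]
for z in np.arange(.2,.8,.025):
    k=A[(A[:,2]>z)&(A[:,2]<z+.025)]
    if len(k): print('relz',round(z-.0997,3),len(k),(k[:,0].max()-.4702).round(3))
E
```

```text
582 [-0.09621241 -0.0155795  -0.10138215] [0.0650333  0.0687842  0.02072165]
fit n0,slope,z0,slope [-0.0012  0.0144  0.006  -0.0691] 415 0.0032581806323345014 butt [0.06344403 0.06397506 0.0650333 ]
relz 0.1 865 0.092
relz 0.125 16 0.083
relz 0.15 77 -0.037
relz 0.175 1 -0.039
relz 0.2 6 -0.039
relz 0.35 29 0.04
relz 0.375 691 0.047
relz 0.4 5769 0.044
relz 0.425 1295 0.021
relz 0.45 1393 -0.011
relz 0.475 1440 -0.043
relz 0.5 1538 -0.074
relz 0.525 5364 -0.108
relz 0.55 2569 -0.135
relz 0.575 2362 -0.149
relz 0.6 1597 -0.159
```

```bash
python3 - <<'E'
from h import *
T=np.array([.4702,.0989,.0997]); a=np.radians(105.4);u=np.array([np.cos(a),np.sin(a),0]);n=np.array([u[1],-u[0],0])
B=np.stack([u,n,[0,0,1]],1)
for f in('t4','s4'):
    L=(np.load(f+'.npy')-T)@B
    for lo,hi in((-.17,-.14),(-.14,-.11),(-.11,-.075),(-.075,-.05),(-.05,-.02),(.015,.03),(.03,.05),(.05,.063)):
        k=L[(L[:,0]>lo)&(L[:,0]<hi)&(abs(L[:,1])<.02)&(L[:,2]>-.04)&(L[:,2]<.04)]
        if len(k): print(f,lo,len(k),'n',np.percentile(k[:,1],[5,50,95]).round(4),'z',np.percentile(k[:,2],[10,50,90,98]).round(4))
E
```

```text
t4 -0.17 50 n [-0.01   -0.0019  0.0076] z [0.0033 0.01   0.0136 0.0153]
t4 -0.14 35 n [-0.0026 -0.0008  0.001 ] z [0.0025 0.005  0.0071 0.0079]
t4 -0.11 35 n [-0.0026 -0.0008  0.0013] z [0.0031 0.0055 0.008  0.0082]
t4 -0.05 22 n [-0.0127 -0.003   0.0091] z [0.0098 0.0156 0.0179 0.019 ]
s4 -0.17 5 n [-0.007  -0.005  -0.0027] z [0.0123 0.0131 0.0142 0.0143]
s4 -0.14 1 n [-0.0035 -0.0035 -0.0035] z [0.0033 0.0033 0.0033 0.0033]
s4 -0.075 23 n [-0.0153 -0.013  -0.0088] z [0.0046 0.0098 0.0138 0.0144]
s4 -0.05 42 n [-0.0155  0.0027  0.0101] z [0.0057 0.0137 0.0174 0.0182]
s4 0.015 89 n [-0.015  -0.0072  0.0068] z [0.0068 0.0155 0.018  0.0185]
s4 0.03 136 n [-0.0145 -0.0067  0.0079] z [0.0062 0.0143 0.0179 0.0187]
s4 0.05 143 n [-0.014  -0.0036  0.0093] z [-0.0014  0.0108  0.0171  0.0183]
```

```bash
python3 - <<'E'
from h import *
s=robot.state(); R0=R.from_quat(s['eef_rot']);p0=s['ee_pos'];print(p0)
print(inc(p0,R0,[.550,.1475,.055],tgt(105.4,0)))
E
```

```text
[0.47020052 0.09916686 0.09975631]
(array([ 0.0448,  0.0897, -0.0256]), array([-0.09,  0.  , -0.01]))
```

Emit:
{"method": "send_rows", "body": {"increments": [0.003,0.008,-0.003,0,0,0,1,0.009,0.021,-0.008,0,0,0,1,0.016,0.035,-0.012,0,0,0,1,0.024,0.05,-0.016,0,0,0,1,0.032,0.065,-0.02,0,0,0,1,0.039,0.078,-0.023,0,0,0,1,0.043,0.086,-0.025,0,0,0,1,0.045,0.09,-0.026,0,0,0,1]}}

```text
time_s: 9.05
ee_pos: [0.5513, 0.1496, 0.0537]
eef_rot: [0.428, 0.563, -0.428, 0.562]
wrist_force: [0.0, 0.6, -2.2]
finger_gap: 0.0276
```

Emit:
{"method": "send_rows", "body": {"increments": [0,0,0,0,0,0,1,0,0,0,0,0,0,1,0,0,0,0,0,0,1]}}

```text
time_s: 9.3
ee_pos: [0.5492, 0.1485, 0.0548]
eef_rot: [0.428, 0.563, -0.429, 0.562]
wrist_force: [-0.3, 0.1, -2.3]
finger_gap: 0.0277
```

```bash
python3 - <<'E'
from h import *
p=robot.get_image('scene'); cv2.imwrite('pics/s5.png',cv2.resize(p['frame'][140:320,190:390],(660,594),interpolation=2)[:,:,::-1]); q=robot.get_image('top'); cv2.imwrite('pics/t5.png',cv2.resize(q['frame'][180:300,180:400],(800,436),interpolation=2)[:,:,::-1])
s=robot.state(); T=s['ee_pos'];print(s['time_s'],T,s['wrist_force'],s['ft_torque'],s['finger_gap'])
full=np.ones((480,640),bool)
a=np.radians(105.4);u=np.array([np.cos(a),np.sin(a),0]);n=np.array([u[1],-u[0],0])
B=np.stack([u,n,[0,0,1]],1)
G=np.array([.539,.185,0.])
for f,pp in(('t',q),('s',p)):
    L0=cloud(pp,full); L=(L0-T)@B
    for lo,hi in((-.17,-.14),(-.14,-.11),(-.11,-.075),(-.075,-.05),(-.05,-.02),(.015,.03),(.03,.05),(.05,.07)):
        k=L[(L[:,0]>lo)&(L[:,0]<hi)&(abs(L[:,1])<.025)&(L[:,2]>-.02)&(L[:,2]<.03)]
        if len(k): print(f,lo,len(k),'n',np.percentile(k[:,1],[2,50,98]).round(4),'z',np.percentile(k[:,2],[50,90,98]).round(4))
    D=(L0-G)@B
    for nm,zl,zh,l,r in(('block',.018,.03,-.12,.03),('head',.055,.07,.03,.12)):
        k=D[(D[:,0]>l)&(D[:,0]<r)&(abs(D[:,1])<.05)&(D[:,2]>zl)&(D[:,2]<zh)]
        print(f,nm,len(k),'u',np.percentile(k[:,0],[.5,99.5]).round(4),'n',np.percentile(k[:,1],[1,99]).round(4))
print('T in dock frame',(T-G)@B)
E
```

```text
9.4 [0.54943422 0.14845493 0.05507646] [ 0.26106362  0.0243938  -2.41784949] [-0.02870907 -0.11076145 -0.01548007] 0.027548324968786668
t -0.17 45 n [-0.0111 -0.0025  0.0084] z [0.0084 0.0149 0.0155]
t -0.14 32 n [-0.0031 -0.0011  0.0016] z [0.0047 0.0079 0.009 ]
t -0.11 38 n [-0.0029 -0.0009  0.0012] z [0.0051 0.0077 0.0084]
t -0.075 121 n [-0.0143 -0.0026  0.0114] z [0.0147 0.0196 0.0206]
t -0.05 3 n [-0.0136 -0.0122 -0.0068] z [0.0116 0.0161 0.017 ]
t 0.03 1 n [0.0002 0.0002 0.0002] z [0.0154 0.0154 0.0154]
t 0.05 75 n [-0.0138 -0.0038  0.0098] z [0.0153 0.0185 0.0198]
t block 268 u [-0.1034  0.0295] n [-0.0326  0.03  ]
t head 381 u [0.046  0.0787] n [-0.0284  0.0256]
s -0.11 7 n [-0.0033 -0.0022  0.0003] z [0.0043 0.0048 0.0049]
s -0.075 33 n [-0.0158 -0.0132 -0.0078] z [0.0096 0.0154 0.0161]
s -0.05 49 n [-0.0159 -0.014   0.0084] z [0.01   0.016  0.0175]
s 0.015 92 n [-0.0156 -0.008   0.0089] z [0.0147 0.0176 0.0183]
s 0.03 132 n [-0.0154 -0.0077  0.0085] z [0.0141 0.0178 0.0186]
s 0.05 167 n [-0.0147 -0.0045  0.01  ] z [0.0094 0.0168 0.0181]
s block 639 u [-0.1035  0.029 ] n [-0.0337  0.029 ]
s head 837 u [0.0467 0.1045] n [-0.0293  0.0269]
T in dock frame [-0.0380038   0.00035481  0.05507646]
```

View pics/s5.png

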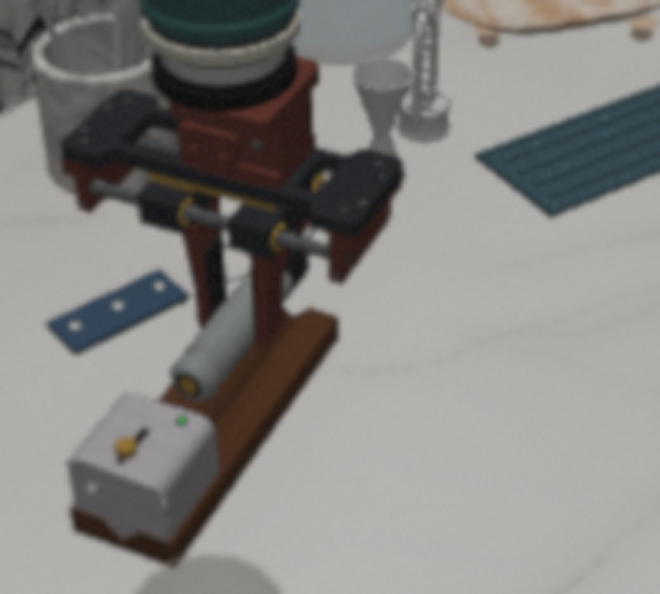

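View pics/t5.png

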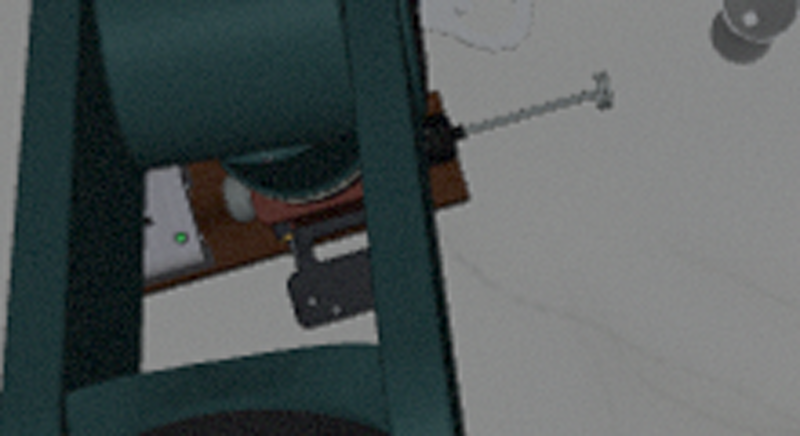

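Handle is centred over the groove to about 1 mm, butt about 19 mm short of the head (scene crop: butt (188,385), head edge (200,410)). Lowering gently.

Emit:
{"method": "send_rows", "body": {"increments": [0.004,0,0,0,0,0,1,0.009,0,0,0,0,0,1,0.014,0,0,0,0,0,1,0.019,0,0,0,0,0,1,0.023,0,0,0,0,0,1,0.025,0,0,0,0,0,1,0.025,0,0,0,0,0,1,0.025,0,0,0,0,0,1]}}

```text
time_s: 10.07
ee_pos: [0.5498, 0.1488, 0.0294]
eef_rot: [0.428, 0.563, -0.429, 0.562]
wrist_force: [0.3, -0.2, -2.3]
finger_gap: 0.0274
```

Emit:
{"method": "send_rows", "body": {"increments": [0.0005,0,0,0,0,0,1,0.001,0,0,0,0,0,1,0.0015,0,0,0,0,0,1,0.0015,0,0,0,0,0,1]}}

```text
time_s: 10.4
ee_pos: [0.55, 0.1488, 0.0283]
eef_rot: [0.429, 0.562, -0.429, 0.562]
wrist_force: [0.3, 0.9, -2.0]
finger_gap: 0.0275
```

Emit:
{"method": "send_rows", "body": {"increments": [0.0005,0,0,0,0,0,1,0.001,0,0,0,0,0,1,0.001,0,0,0,0,0,1]}}

```text
time_s: 10.65
ee_pos: [0.5499, 0.1488, 0.0271]
eef_rot: [0.429, 0.562, -0.429, 0.562]
wrist_force: [-0.5, 0.9, -2.3]
finger_gap: 0.0276
```

Emit:
{"method": "send_rows", "body": {"increments": [0.0005,0,0,0,0,0,1,0.0005,0,0,0,0,0,1,0.0005,0,0,0,0,0,1]}}

```text
time_s: 10.9
ee_pos: [0.5499, 0.1488, 0.0267]
eef_rot: [0.429, 0.562, -0.429, 0.562]
wrist_force: [0.4, 1.3, -1.6]
finger_gap: 0.0274
```

Emit:
{"method": "send_rows", "body": {"increments": [0.0005,0,0,0,0,0,1,0.0005,0,0,0,0,0,1,0.0005,0,0,0,0,0,1]}}

```text
time_s: 11.15
ee_pos: [0.55, 0.1488, 0.0265]
eef_rot: [0.429, 0.562, -0.429, 0.562]
wrist_force: [-1.6, -0.3, 3.1]
finger_gap: 0.0276
```

Light contact in the groove (net about 5 N down, sideways about 1.6 N). I'll ease the load slightly and begin the slide.

Emit:
{"method": "send_rows", "body": {"increments": [-0.0003,0,0,0,0,0,1,-0.0003,0,-0.001,0,0,0,1,-0.0003,0,-0.002,0,0,0,1,-0.0003,0,-0.003,0,0,0,1,-0.0003,0,-0.004,0,0,0,1,-0.0003,0,-0.004,0,0,0,1], "squeeze": 18}}

```text
time_s: 11.65
ee_pos: [0.549, 0.1526, 0.0265]
eef_rot: [0.429, 0.562, -0.429, 0.563]
wrist_force: [-0.1, -3.0, 1.4]
finger_gap: 0.0277
```

Emit:
{"method": "send_rows", "body": {"increments": [-0.0002,0,-0.001,0,0,0,1,-0.0002,0,-0.002,0,0,0,1,-0.0002,0,-0.003,0,0,0,1,-0.0002,0,-0.004,0,0,0,1,-0.0002,0,-0.005,0,0,0,1,-0.0002,0,-0.006,0,0,0,1,-0.0002,0,-0.006,0,0,0,1]}}

```text
time_s: 12.23
ee_pos: [0.5472, 0.1588, 0.0266]
eef_rot: [0.429, 0.563, -0.428, 0.562]
wrist_force: [-0.7, 0.4, -1.5]
finger_gap: 0.0274
```

```bash
cat > st.py <<'E'
from h import *
s=robot.state(); G=np.array([.539,.185,0.]);a=np.radians(105.4);u=np.array([np.cos(a),np.sin(a),0]);n=np.array([u[1],-u[0],0])
B=np.stack([u,n,[0,0,1]],1)
d=(s['ee_pos']-G)@B
print(s['time_s'],'butt depth mm',((d[0]+.065-.046)*1000).round(2),'n,z',(d[1:]*1000).round(2),'F u,n,z',(s['wrist_force']@B).round(2),'M',(s['ft_torque']@B).round(3),s['finger_gap'])
E
python3 st.py; python3 - <<'E'
from h import *
p=robot.get_image('scene'); cv2.imwrite('pics/s6.png',cv2.resize(p['frame'][200:320,190:310],(600,600),interpolation=2)[:,:,::-1])
E
```

```text
12.2333 butt depth mm -8.43 n,z [ 0.92 26.6 ] F u,n,z [ 0.55 -0.56 -1.46] M [-0.069  0.033 -0.019] 0.0274052825960709
```

View pics/s6.png

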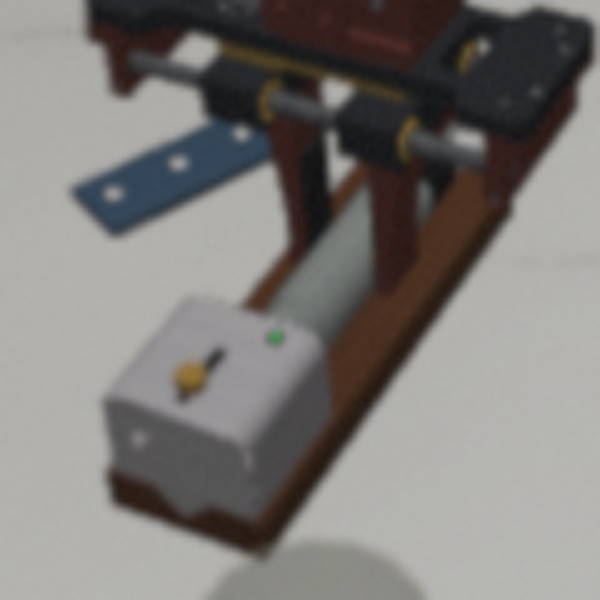

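The handle lies in the groove with the butt about 8 mm short of the head's face. Head, LED and brass screw (190,377 in the crop) are clear of the fingers.

Emit:
{"method": "send_rows", "body": {"increments": [0.0001,0,-0.0015,0,0,0,1,0.0001,0,-0.003,0,0,0,1,0.0001,0,-0.0045,0,0,0,1,0.0001,0,-0.006,0,0,0,1,0.0001,0,-0.007,0,0,0,1,0.0001,0,-0.007,0,0,0,1]}}

```text
time_s: 12.78
ee_pos: [0.5454, 0.1655, 0.0266]
eef_rot: [0.429, 0.563, -0.428, 0.562]
wrist_force: [0.1, -0.3, -1.7]
finger_gap: 0.0274
```

Emit:
{"method": "send_rows", "body": {"increments": [0,0,-0.0005,0,0,0,1,0,0,-0.001,0,0,0,1,0,0,-0.0015,0,0,0,1,0,0,-0.002,0,0,0,1]}}

```text
time_s: 13.12
ee_pos: [0.545, 0.1671, 0.0266]
eef_rot: [0.429, 0.562, -0.429, 0.562]
wrist_force: [1.0, -0.1, -0.8]
finger_gap: 0.0275
```

```bash
python3 st.py
```

```text
13.1167 butt depth mm 0.14 n,z [ 0.99 26.6 ] F u,n,z [-0.36  0.92 -0.82] M [-0.166 -0.153 -0.023] 0.027483236608347606
```

Emit:
{"method": "send_rows", "body": {"increments": [0,0,-0.0005,0,0,0,1,0,0,-0.001,0,0,0,1,0,0,-0.0015,0,0,0,1,0,0,-0.002,0,0,0,1]}}

```text
time_s: 13.45
ee_pos: [0.5444, 0.1691, 0.0266]
eef_rot: [0.429, 0.562, -0.429, 0.562]
wrist_force: [-0.3, -0.5, -0.8]
finger_gap: 0.0278
```

Emit:
{"method": "send_rows", "body": {"increments": [0,0,-0.0005,0,0,0,1,0,0,-0.001,0,0,0,1,0,0,-0.0015,0,0,0,1,0,0,-0.002,0,0,0,1]}}

```text
time_s: 13.78
ee_pos: [0.5439, 0.171, 0.0266]
eef_rot: [0.429, 0.562, -0.429, 0.562]
wrist_force: [0.1, -0.4, -1.0]
finger_gap: 0.0278
```

Emit:
{"method": "send_rows", "body": {"increments": [0,0,-0.0005,0,0,0,1,0,0,-0.001,0,0,0,1]}}

```text
time_s: 13.95
ee_pos: [0.5436, 0.172, 0.0266]
eef_rot: [0.429, 0.562, -0.429, 0.562]
wrist_force: [0.5, -0.7, -1.3]
finger_gap: 0.0275
```

Emit:
{"method": "send_rows", "body": {"increments": [0,0,-0.0005,0,0,0,1,0,0,-0.001,0,0,0,1]}}

```text
time_s: 14.12
ee_pos: [0.5433, 0.1729, 0.0266]
eef_rot: [0.429, 0.562, -0.429, 0.562]
wrist_force: [0.2, -0.7, -1.4]
finger_gap: 0.0275
```

Emit:
{"method": "send_rows", "body": {"increments": [0,0,-0.0005,0,0,0,1,0,0,-0.001,0,0,0,1,0,0,-0.0015,0,0,0,1]}}

```text
time_s: 14.37
ee_pos: [0.5429, 0.1744, 0.0266]
eef_rot: [0.429, 0.562, -0.429, 0.562]
wrist_force: [1.7, -1.4, -1.0]
finger_gap: 0.0278
```

Emit:
{"method": "send_rows", "body": {"increments": [0,0,-0.0005,0,0,0,1,0,0,-0.001,0,0,0,1,0,0,-0.0015,0,0,0,1]}}

```text
time_s: 14.62
ee_pos: [0.5426, 0.1758, 0.0266]
eef_rot: [0.429, 0.562, -0.429, 0.562]
wrist_force: [1.2, -1.7, -2.1]
finger_gap: 0.0274
```

Emit:
{"method": "send_rows", "body": {"increments": [0,0,-0.0005,0,0,0,1,0,0,-0.001,0,0,0,1,0,0,-0.0015,0,0,0,1]}}

```text
time_s: 14.87
ee_pos: [0.5421, 0.1773, 0.0266]
eef_rot: [0.429, 0.562, -0.429, 0.562]
wrist_force: [0.4, -1.3, -1.0]
finger_gap: 0.0276
```

Emit:
{"method": "send_rows", "body": {"increments": [0,0,-0.0005,0,0,0,1,0,0,-0.001,0,0,0,1,0,0,-0.0015,0,0,0,1]}}

```text
time_s: 15.12
ee_pos: [0.5417, 0.1787, 0.0266]
eef_rot: [0.429, 0.562, -0.429, 0.562]
wrist_force: [0.6, -0.3, -1.3]
finger_gap: 0.0276
```

Emit:
{"method": "send_rows", "body": {"increments": [0,0,-0.0005,0,0,0,1,0,0,-0.001,0,0,0,1]}}

```text
time_s: 15.28
ee_pos: [0.5415, 0.1797, 0.0266]
eef_rot: [0.429, 0.562, -0.429, 0.562]
wrist_force: [1.2, -0.5, -0.7]
finger_gap: 0.0276
```

Emit:
{"method": "send_rows", "body": {"increments": [0,0,-0.0005,0,0,0,1,0,0,-0.001,0,0,0,1]}}

```text
time_s: 15.45
ee_pos: [0.5412, 0.1807, 0.0266]
eef_rot: [0.429, 0.562, -0.429, 0.562]
wrist_force: [1.3, -0.2, -0.5]
finger_gap: 0.0279
```

Emit:
{"method": "send_rows", "body": {"increments": [0,0,-0.0005,0,0,0,1,0,0,-0.001,0,0,0,1]}}

```text
time_s: 15.62
ee_pos: [0.541, 0.1816, 0.0266]
eef_rot: [0.429, 0.562, -0.429, 0.562]
wrist_force: [1.3, -0.4, -1.4]
finger_gap: 0.0275
```

Emit:
{"method": "send_rows", "body": {"increments": [0,0,-0.0005,0,0,0,1,0,0,-0.001,0,0,0,1]}}

```text
time_s: 15.78
ee_pos: [0.5407, 0.1826, 0.0266]
eef_rot: [0.429, 0.562, -0.429, 0.562]
wrist_force: [1.4, -1.4, -1.4]
finger_gap: 0.0276
```

Emit:
{"method": "send_rows", "body": {"increments": [0,0,-0.0005,0,0,0,1,0,0,-0.001,0,0,0,1]}}

```text
time_s: 15.95
ee_pos: [0.5404, 0.1835, 0.0266]
eef_rot: [0.429, 0.562, -0.429, 0.562]
wrist_force: [1.8, 0.1, -1.5]
finger_gap: 0.0274
```

Emit:
{"method": "send_rows", "body": {"increments": [0,0,-0.0005,0,0,0,1,0,0,-0.001,0,0,0,1]}}

```text
time_s: 16.12
ee_pos: [0.5402, 0.1845, 0.0266]
eef_rot: [0.429, 0.562, -0.429, 0.562]
wrist_force: [0.5, -1.0, -0.9]
finger_gap: 0.0272
```

Emit:
{"method": "send_rows", "body": {"increments": [0,0,-0.0005,0,0,0,1,0,0,-0.001,0,0,0,1]}}

```text
time_s: 16.28
ee_pos: [0.5399, 0.1855, 0.0266]
eef_rot: [0.429, 0.562, -0.429, 0.562]
wrist_force: [0.8, -0.2, -1.1]
finger_gap: 0.0275
```

Emit:
{"method": "send_rows", "body": {"increments": [0,0,-0.0005,0,0,0,1,0,0,-0.001,0,0,0,1]}}

```text
time_s: 16.45
ee_pos: [0.5396, 0.1864, 0.0266]
eef_rot: [0.429, 0.562, -0.429, 0.562]
wrist_force: [0.7, -1.3, -1.2]
finger_gap: 0.0278
```

```bash
python3 st.py
```

```text
16.45 butt depth mm 20.19 n,z [ 0.99 26.62] F u,n,z [-1.46  0.29 -1.18] M [-0.246 -0.238 -0.052] 0.027783793225265287
```

Emit:
{"method": "send_rows", "body": {"increments": [0,0,-0.0005,0,0,0,1,0,0,-0.001,0,0,0,1]}}

```text
time_s: 16.62
ee_pos: [0.5394, 0.1874, 0.0266]
eef_rot: [0.429, 0.562, -0.429, 0.562]
wrist_force: [1.8, -0.4, -1.1]
finger_gap: 0.0275
```

Emit:
{"method": "send_rows", "body": {"increments": [0,0,-0.0005,0,0,0,1,0,0,-0.001,0,0,0,1]}}

```text
time_s: 16.78
ee_pos: [0.5391, 0.1883, 0.0266]
eef_rot: [0.429, 0.562, -0.429, 0.562]
wrist_force: [0.1, -1.5, -0.8]
finger_gap: 0.0278
```

Emit:
{"method": "send_rows", "body": {"increments": [0,0,-0.0005,0,0,0,1,0,0,-0.001,0,0,0,1]}}

```text
time_s: 16.95
ee_pos: [0.5389, 0.1893, 0.0266]
eef_rot: [0.429, 0.562, -0.429, 0.562]
wrist_force: [1.7, -0.1, -0.8]
finger_gap: 0.0274
```

Emit:
{"method": "send_rows", "body": {"increments": [0,0,-0.0005,0,0,0,1,0,0,-0.001,0,0,0,1]}}

```text
time_s: 17.12
ee_pos: [0.5386, 0.1903, 0.0266]
eef_rot: [0.429, 0.562, -0.429, 0.562]
wrist_force: [1.3, -1.7, -0.6]
finger_gap: 0.0272
```

Emit:
{"method": "send_rows", "body": {"increments": [0,0,-0.0004,0,0,0,1,0,0,-0.0008,0,0,0,1]}}

```text
time_s: 17.28
ee_pos: [0.5384, 0.191, 0.0266]
eef_rot: [0.429, 0.562, -0.429, 0.562]
wrist_force: [1.6, -2.1, -1.1]
finger_gap: 0.0276
```

Emit:
{"method": "send_rows", "body": {"increments": [0,0,-0.0004,0,0,0,1,0,0,-0.0008,0,0,0,1]}}

```text
time_s: 17.45
ee_pos: [0.5383, 0.1916, 0.0266]
eef_rot: [0.429, 0.562, -0.429, 0.563]
wrist_force: [2.8, -3.0, -1.7]
finger_gap: 0.0276
```

Emit:
{"method": "send_rows", "body": {"increments": [0,0,-0.0004,0,0,0,1,0,0,-0.0008,0,0,0,1]}}

```text
time_s: 17.62
ee_pos: [0.5381, 0.1923, 0.0266]
eef_rot: [0.429, 0.562, -0.429, 0.563]
wrist_force: [2.4, -2.5, -2.6]
finger_gap: 0.0278
```

Emit:
{"method": "send_rows", "body": {"increments": [0,0,-0.0004,0,0,0,1,0,0,-0.0008,0,0,0,1]}}

```text
time_s: 17.78
ee_pos: [0.5378, 0.1933, 0.0266]
eef_rot: [0.429, 0.562, -0.429, 0.562]
wrist_force: [2.6, -2.2, -1.5]
finger_gap: 0.0273
```

Emit:
{"method": "send_rows", "body": {"increments": [0,0,-0.0004,0,0,0,1,0,0,-0.0008,0,0,0,1]}}

```text
time_s: 17.95
ee_pos: [0.5375, 0.1942, 0.0266]
eef_rot: [0.429, 0.562, -0.429, 0.562]
wrist_force: [1.9, -1.4, -1.8]
finger_gap: 0.0276
```

```bash
python3 st.py
```

```text
17.95 butt depth mm 28.3 n,z [ 1.03 26.59] F u,n,z [-1.87  1.49 -1.77] M [-0.442 -0.515 -0.057] 0.027586249202026163
```

Emit:
{"method": "send_rows", "body": {"increments": [0,0,-0.0005,0,0,0,1,0,0,-0.001,0,0,0,1]}}

```text
time_s: 18.12
ee_pos: [0.5373, 0.1952, 0.0266]
eef_rot: [0.429, 0.562, -0.428, 0.562]
wrist_force: [2.3, -2.4, -2.6]
finger_gap: 0.0278
```

Emit:
{"method": "send_rows", "body": {"increments": [0,0,-0.0005,0,0,0,1,0,0,-0.001,0,0,0,1]}}

```text
time_s: 18.28
ee_pos: [0.537, 0.1962, 0.0266]
eef_rot: [0.429, 0.562, -0.428, 0.562]
wrist_force: [2.5, -1.6, -1.9]
finger_gap: 0.0277
```

Emit:
{"method": "send_rows", "body": {"increments": [0,0,-0.0005,0,0,0,1,0,0,-0.001,0,0,0,1]}}

```text
time_s: 18.45
ee_pos: [0.5368, 0.1971, 0.0266]
eef_rot: [0.429, 0.562, -0.429, 0.562]
wrist_force: [3.0, -1.8, -1.5]
finger_gap: 0.0274
```

Emit:
{"method": "send_rows", "body": {"increments": [0,0,-0.0005,0,0,0,1,0,0,-0.001,0,0,0,1]}}

```text
time_s: 18.62
ee_pos: [0.5365, 0.198, 0.0266]
eef_rot: [0.429, 0.562, -0.429, 0.562]
wrist_force: [2.8, -1.2, -1.4]
finger_gap: 0.028
```

```bash
python3 st.py
```

```text
18.6167 butt depth mm 32.19 n,z [ 1.06 26.62] F u,n,z [-1.95  2.39 -1.36] M [-0.512 -0.497 -0.099] 0.027980299113779288
```

Emit:
{"method": "send_rows", "body": {"increments": [0,0.0002,-0.0005,0,0,0,1,0,0.0003,-0.001,0,0,0,1]}}

```text
time_s: 18.78
ee_pos: [0.5363, 0.199, 0.0265]
eef_rot: [0.428, 0.563, -0.429, 0.562]
wrist_force: [1.8, -2.1, -1.4]
finger_gap: 0.0275
```

Emit:
{"method": "send_rows", "body": {"increments": [0,0,-0.0005,0,0,0,1,0,0,-0.001,0,0,0,1]}}

```text
time_s: 18.95
ee_pos: [0.5361, 0.1999, 0.0266]
eef_rot: [0.429, 0.562, -0.429, 0.562]
wrist_force: [2.1, -1.9, -0.3]
finger_gap: 0.0278
```

Emit:
{"method": "send_rows", "body": {"increments": [0,0,-0.0005,0,0,0,1,0,0,-0.001,0,0,0,1]}}

```text
time_s: 19.12
ee_pos: [0.5358, 0.2009, 0.0266]
eef_rot: [0.429, 0.563, -0.429, 0.562]
wrist_force: [2.1, -2.0, -1.0]
finger_gap: 0.0275
```

```bash
python3 st.py
```

```text
19.1167 butt depth mm 35.21 n,z [ 1.1  26.55] F u,n,z [-2.48  1.46 -0.97] M [-0.374 -0.513 -0.041] 0.027516124788832697
```

Emit:
{"method": "send_rows", "body": {"increments": [0,0,-0.0003,0,0,0,1,0,0,-0.0006,0,0,0,1]}}

```text
time_s: 19.28
ee_pos: [0.5356, 0.2015, 0.0266]
eef_rot: [0.429, 0.562, -0.429, 0.562]
wrist_force: [2.1, -0.7, -1.0]
finger_gap: 0.028
```

Emit:
{"method": "send_rows", "body": {"increments": [0,0,-0.0003,0,0,0,1,0,0,-0.0006,0,0,0,1]}}

```text
time_s: 19.45
ee_pos: [0.5354, 0.2021, 0.0266]
eef_rot: [0.429, 0.563, -0.429, 0.562]
wrist_force: [2.1, -2.0, -0.2]
finger_gap: 0.0277
```

Emit:
{"method": "send_rows", "body": {"increments": [0,0,-0.0003,0,0,0,1,0,0,-0.0006,0,0,0,1]}}

```text
time_s: 19.62
ee_pos: [0.5353, 0.2027, 0.0266]
eef_rot: [0.429, 0.563, -0.429, 0.562]
wrist_force: [2.4, -2.0, -1.1]
finger_gap: 0.0277
```

Emit:
{"method": "send_rows", "body": {"increments": [0,0,-0.0003,0,0,0,1,0,0,-0.0005,0,0,0,1]}}

```text
time_s: 19.78
ee_pos: [0.5351, 0.2032, 0.0266]
eef_rot: [0.429, 0.563, -0.429, 0.562]
wrist_force: [1.2, -1.6, -1.6]
finger_gap: 0.0275
```

```bash
python3 st.py
```

```text
19.7833 butt depth mm 37.59 n,z [ 1.12 26.55] F u,n,z [-1.87  0.68 -1.62] M [-0.206 -0.394 -0.005] 0.02753914968186113
```

Emit:
{"method": "send_rows", "body": {"increments": [0,0,-0.0002,0,0,0,1,0,0,-0.0004,0,0,0,1]}}

```text
time_s: 19.95
ee_pos: [0.535, 0.2035, 0.0266]
eef_rot: [0.429, 0.563, -0.429, 0.562]
wrist_force: [1.3, -1.7, -1.2]
finger_gap: 0.0278
```

Emit:
{"method": "send_rows", "body": {"increments": [0,0,-0.0002,0,0,0,1,0,0,-0.0004,0,0,0,1]}}

```text
time_s: 20.12
ee_pos: [0.535, 0.2039, 0.0266]
eef_rot: [0.429, 0.562, -0.429, 0.562]
wrist_force: [0.8, -1.2, -2.3]
finger_gap: 0.0278
```

Emit:
{"method": "send_rows", "body": {"increments": [0,0,-0.0002,0,0,0,1,0,0,-0.0004,0,0,0,1]}}

```text
time_s: 20.28
ee_pos: [0.5349, 0.2042, 0.0266]
eef_rot: [0.429, 0.562, -0.429, 0.562]
wrist_force: [2.6, -2.8, -2.4]
finger_gap: 0.0273
```

```bash
python3 st.py
```

```text
20.2833 butt depth mm 38.63 n,z [ 1.11 26.56] F u,n,z [-3.44  1.77 -2.45] M [-0.219 -0.612 -0.062] 0.02732104576797648
```

Emit:
{"method": "send_rows", "body": {"increments": [0,0,-0.0002,0,0,0,1,0,0,-0.0003,0,0,0,1]}}

```text
time_s: 20.45
ee_pos: [0.5349, 0.2042, 0.0266]
eef_rot: [0.428, 0.562, -0.429, 0.563]
wrist_force: [2.0, -3.9, -1.7]
finger_gap: 0.0272
```

Emit:
{"method": "send_rows", "body": {"increments": [0,0,-0.0002,0,0,0,1,0,0,-0.0003,0,0,0,1]}}

```text
time_s: 20.62
ee_pos: [0.5349, 0.2043, 0.0266]
eef_rot: [0.428, 0.562, -0.429, 0.563]
wrist_force: [2.1, -5.8, -1.3]
finger_gap: 0.0272
```

```bash
python3 st.py
```

```text
20.6167 butt depth mm 38.69 n,z [ 1.12 26.57] F u,n,z [-6.18  0.48 -1.31] M [-0.181 -1.071 -0.13 ] 0.027240959710115403
```

Emit:
{"method": "send_rows", "body": {"increments": [0,0,-0.0002,0,0,0,1,0,0,-0.0003,0,0,0,1]}}

```text
time_s: 20.78
ee_pos: [0.5348, 0.2043, 0.0266]
eef_rot: [0.428, 0.562, -0.429, 0.563]
wrist_force: [1.8, -5.9, -2.0]
finger_gap: 0.0277
```

```bash
python3 st.py; python3 - <<'E'
from h import *
p=robot.get_image('scene'); cv2.imwrite('pics/s7.png',cv2.resize(p['frame'][200:320,190:310],(600,600),interpolation=2)[:,:,::-1])
E
```

```text
20.7833 butt depth mm 38.71 n,z [ 1.12 26.55] F u,n,z [-6.15  0.15 -1.97] M [-0.17  -1.285 -0.087] 0.027731870455890064
```

View pics/s7.png

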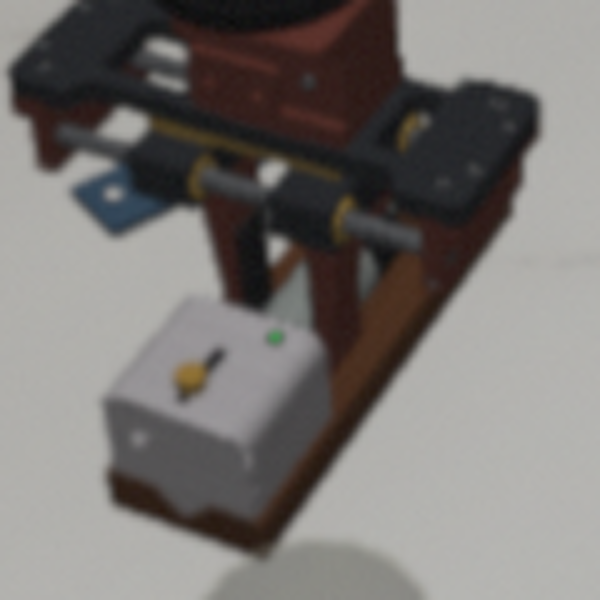

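The tool stopped advancing while the push rose to about 6 N, which suggests the stop at about 38.7 mm. That is roughly 13–14 mm past the catch bump. One more small push to confirm.

Emit:
{"method": "send_rows", "body": {"increments": [0,0,-0.0002,0,0,0,1,0,0,-0.0003,0,0,0,1,0,0,-0.0003,0,0,0,1]}}

```text
time_s: 21.08
ee_pos: [0.5349, 0.2044, 0.0266]
eef_rot: [0.428, 0.562, -0.429, 0.563]
wrist_force: [2.3, -7.7, -1.2]
finger_gap: 0.0273
```

```bash
python3 st.py
```

```text
21.0833 butt depth mm 38.75 n,z [ 1.18 26.6 ] F u,n,z [-8.05  0.14 -1.19] M [-0.152 -1.495 -0.035] 0.027278392849685584
```

Emit:
{"method": "send_rows", "body": {"increments": [0,0,0,0,0,0,0.2,0,0,0,0,0,0,0.1,0,0,0,0,0,0,0,0,0,0,0,0,0,-0.3,0,0,0,0,0,0,-0.6,0,0,0,0,0,0,-0.6]}}

```text
time_s: 21.58
ee_pos: [0.5346, 0.2057, 0.0266]
eef_rot: [0.429, 0.563, -0.428, 0.562]
wrist_force: [-0.6, -0.3, -0.3]
finger_gap: 0.0601
```

```bash
python3 st.py
```

```text
21.5833 butt depth mm 40.13 n,z [ 1.22 26.62] F u,n,z [-0.08 -0.66 -0.28] M [-0.114 -0.021 -0.006] 0.060058408291153505
```

Released with no residual force. Rising straight up, then out of the way to look.

Emit:
{"method": "send_rows", "body": {"increments": [-0.01,0,0,0,0,0,-0.6,-0.025,0,0,0,0,0,-0.6,-0.045,0,0,0,0,0,-0.6,-0.065,0,0,0,0,0,-0.6,-0.085,0,0,0,0,0,-0.6,-0.1,0,0,0,0,0,-0.6,-0.11,0,0,0,0,0,-0.6]}}

```text
time_s: 22.17
ee_pos: [0.5355, 0.2058, 0.1392]
eef_rot: [0.429, 0.562, -0.428, 0.563]
wrist_force: [0.4, -0.1, -0.4]
finger_gap: 0.0702
```

Emit:
{"method": "send_rows", "body": {"increments": [-0.005,-0.01,0.01,0,0,0,-0.6,-0.01,-0.03,0.03,0,0,0,-0.6,-0.015,-0.05,0.055,0,0,0,-0.6,-0.02,-0.07,0.08,0,0,0,-0.6,-0.02,-0.085,0.105,0,0,0,-0.6,-0.02,-0.095,0.13,0,0,0,-0.6,-0.02,-0.1,0.15,0,0,0,-0.6,-0.02,-0.1,0.16,0,0,0,-0.6]}}

```text
time_s: 22.83
ee_pos: [0.4786, 0.0221, 0.1562]
eef_rot: [0.428, 0.563, -0.43, 0.562]
wrist_force: [0.1, -0.2, -0.6]
finger_gap: 0.0698
```

```bash
python3 - <<'E'
from h import *
p=robot.get_image('scene'); save(p,'s8'); cv2.imwrite('pics/s8c.png',cv2.resize(p['frame'][200:320,190:310],(600,600),interpolation=2)[:,:,::-1]); q=robot.get_image('top'); save(q,'t8')
s=robot.state(); print(s['time_s'],s['ee_pos'],s['wrist_force'])
full=np.ones((480,640),bool)
G=np.array([.539,.185,0.]);a=np.radians(105.4);u=np.array([np.cos(a),np.sin(a),0]);n=np.array([u[1],-u[0],0]);B=np.stack([u,n,[0,0,1]],1)
for f,pp in(('t',q),('s',p)):
    D=(cloud(pp,full)-G)@B
    k=D[(abs(D[:,1])<.02)&(D[:,0]>-.22)&(D[:,0]<.044)&(D[:,2]>.034)&(D[:,2]<.06)]
    print(f,len(k),'u',k[:,0].min(),k[:,0].max(),'ztop',np.percentile(k[:,2],98),'n',np.percentile(k[:,1],[2,98]))
    k=D[(abs(D[:,1])<.012)&(D[:,0]>-.24)&(D[:,0]<-.1)&(D[:,2]>.02)]
    if len(k): print('whisk end u',k[:,0].min())
    for t in ['steel_jigger','glass','opener','wing_corkscrew','mixer']:
        r=robot.boxes_of(pp,t); print(t,[(x['position'].round(3) if hasattr(x['position'],'round') else x['position'],round(x['confidence'],2)) for x in r[:2]])
E
```

```text
22.9333 [0.48052561 0.02319324 0.15640563] [ 0.47259147  0.47698554 -0.18057118]
t 576 u -0.060023550170545684 0.043958562231764614 ztop 0.04762631232250558 n [-0.01268815  0.01298164]
steel_jigger [([0.6656, 0.1259, 0.005], 0.54)]
glass [([0.3834, 0.3566, 0.0584], 0.86), ([0.5254, 0.2168, 0.0222], 0.22)]
opener [([0.6638, 0.1264, 0.0051], 0.86)]
wing_corkscrew [([0.6409, -0.1508, 0.0938], 0.96), ([0.5261, 0.2208, 0.0235], 0.6)]
mixer [([0.5399, 0.1818, 0.0431], 0.93)]
s 393 u -0.13611517977726306 0.02969049504229248 ztop 0.045861926474943825 n [-0.01368519  0.00968328]
whisk end u -0.13611517977726306
steel_jigger [([0.5127, 0.2615, 0.0611], 0.7), ([0.5382, 0.1691, 0.0401], 0.31)]
glass [([0.3726, 0.3534, 0.0821], 0.7)]
opener [([0.6572, 0.1293, 0.0084], 0.6)]
wing_corkscrew [([0.5389, 0.1754, 0.0431], 0.59), ([0.6403, -0.1504, 0.0206], 0.51)]
mixer [([0.5413, 0.1723, 0.0407], 0.72)]
```

View pics/s8c.png

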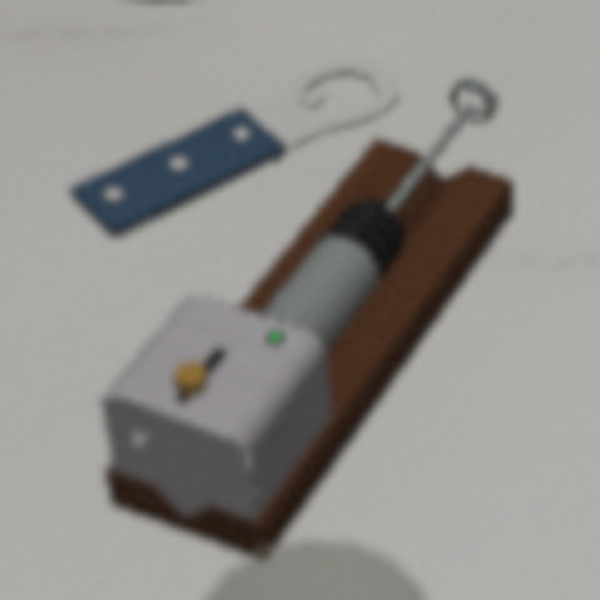

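View pics/t8.png

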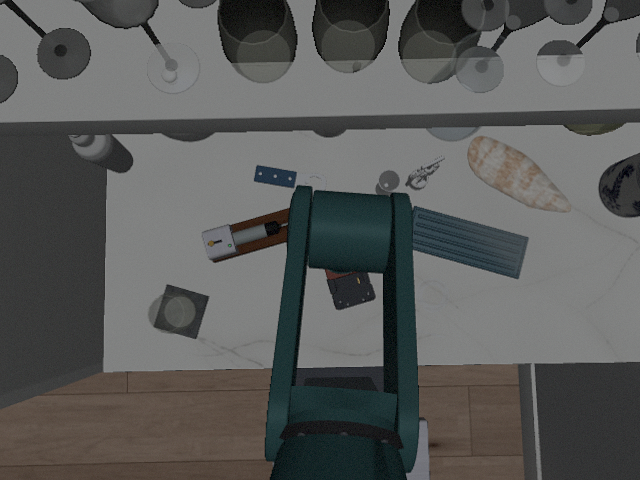

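```bash
python3 - <<'E'
from h import *
print(robot.sign_off())
E
```

```text
the job is handed in; nothing more can be done
None
```

The mixer is back in its charging cradle, pushed to the hard stop, and released. I handed the job in at about 23 s of the 69 s allowed; the handing-in gives no verdict.

**What I did:**
- I gripped the mixer mid-handle and lifted it level off the mat, then laid it in the groove with the butt about 19 mm short of the head.
- I slid it in by feel, in small steps. The catch showed as a bump of about 3.6 N at roughly 26 mm inside the opening, and the handle then dragged at about 2 N.
- The stop came at about 38.7 mm. There the tool no longer advanced while the push rose to 8 N, the highest I read and below the 15 N limit.
- I opened the gripper, rose straight up and moved clear.

**Last checks:**
- **Mixer:** after release the force on the tool was near zero. The whisk tip measured within about 1 mm of where a fully home mixer would put it.
- **Other things:** the jigger, opener, glass and corkscrew look unmoved in the pictures.

**Failed or uncertain:**
- **Jigger:** the detector mislabelled it twice in the last pictures, so I confirmed it by eye only, in the top view.
- **Handle front end:** the top-view depth put it about 15 mm further out than expected. I think the arm's edge in view caused this, since the whisk-tip measurement agreed.
- **Fully home after release:** I did not push again to feel for it, so it rests on the stop felt before release and the whisk-tip position.

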